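# Jog the crate conveyor from its control box

### The arm

A 6-joint arm with a two-finger parallel gripper is mounted at the origin on the work surface. World frame = base frame: x ahead of the robot, y to its left, z up, the work surface at z = 0. Lengths are in m, angles in rad, forces in N, time in s.
With the tool pointing down it reaches from about 0.375 to 0.9 m from the base axis. Payload 3.1 kg.
Tool frame: the origin (TCP) lies on the centre line of the jaws, within the pads' length; the fingertips stand 8 mm ahead of it and the grasp point (between the pads) lies 11 mm behind it; z points along the fingers, y is the line along which they close (so a half turn about z gives the same grasp; the last joint's range is limited). The gripper opens to 85 mm and grips with 20 to 120 N. Pads are 22 mm wide; open, the fingers measure 114 mm over their backs; the gripper's body (76 mm by 85 mm) begins 54 mm behind the grasp point. The pads swing forward as they close: fully open they stand 13 mm farther back than shut.
Start: joints at [0.93, 0.527, 1.433, -0, 1.181, -0.178], TCP at [0.278, 0.56, 0.239] pointing down, gripper open.
Joint ranges: [-3.08, 3.08], [-0.75, 2.2], [0.22, 2.44], [-1.43, 4.57], [0, 2.65], [-2.85, 2.85]. Speed limits (rad/s): [2.79, 2.79, 3.14, 3.14, 3.14, 3.14].

### API

Orientations are given as a unit quaternion [x, y, z, w].
In Python, from station import * gives the robot as it stands.
- The arm moves only by the tool play_rows, never from a script. Its argument "rows" is a list of rows, each a list of 3 entries, a list of its own where there are three numbers: the turn, a rotation vector about the tool's x, y, z in degrees, then the shift along the tool's x, y, z in mm, then the closure, from 0 (fully open) to 1 (shut). In form: [[[ax, ay, az], [dx, dy, dz], jaw], ...]. A call has 1 to 12 rows; each row shifts and turns the commanded pose from where the row before left it, along the tool's axes as they then stand; what a row does not reach is not made up. A row lasts 1/12 s, in which the tool goes at most 41.7 mm and 7.16 degrees, less where a joint would pass 70% of its speed; a pose out of reach is approached as far as the arm can. A call with a gripper value outside its range is refused whole. The fingers move at their own pace and stop on an object; "grip_force" is the grip in N (left out, the last holds). Time passes only in rows, so rows that do not move let the fingers close. It gives the time, the measured TCP pose, the force, the opening and the grip force at its end, in the units of the state.
- sense(): the state, without advancing time (a new reading comes with each control period).
- snapshot(name): name is "scene" or "side" or "wrist"; returns (picture, depth): 384x512x3 uint8, red, green, blue; 384x512 float32, m along the optical axis (not along the pixel's ray), 0 where there is no reading.
- get_calibration(name): a dict with "vfov" (degrees; the focal length in pixels is half the picture's height over the tangent of half this angle, whatever the lens; pixels are square), "cx", "cy" (the principal point, pixels), "xyz" and "attitude" of the camera in the world. Camera axes: x right, y down, z forward; pixel columns grow to the right and rows downward; lengths in m; the calibration is good to about 2 mm. A picture is of the moment at which its call begins: read the wrist's pose just before it. get_calibration takes no time and is no camera call; for the wrist camera it gives the pose at the moment of the call.
- sign_off(): hands the job in; it is judged then, once.
The state is a dict: "t": time; "q": joint angles; "qd": joint speeds; "tau": joint torques, N m; "tcp_pos": TCP position; "tool_rot": TCP orientation; "force": force on the tool from outside, world axes, zero at the start; "ft_torque": the same for the moment, N m; "finger_gap": opening from 0.0 (shut) to 1.0 (fully open); "gripper_force": force on a finger pad.
Only numpy, scipy, OpenCV 4.12 (cv2) and the standard library are available. Lean on these libraries where they do the work, as an engineer would, in place of code of your own. Each camera call takes 0.05 s, during which the arm holds its last target. There are 200 camera calls.

### The job

Start the crate conveyor in jog mode from the control box on the bench: press the raised end of the wide rocker fully down, then the raised end of the narrow rocker fully down, and last press the flat round button fully down with the fingertips and keep it held, finishing while still holding it down. Do not push the round button before both rockers are on, and do not push the tall mushroom button or shift or lift the jars and the tin lid.

Things in the scene. Friction and masses are not known exactly. Their poses are not given: they have to be found in the camera images.
- panel: Control box, fixed on the bench: pale mint, 220 x 220 mm, 50 mm high; origin at the centre of its underside, x away from the robot (yaw within 0.4 rad). On its lid, at x, y = +-48 mm of the box, sit four switch units whose order changes from start to start, each square with the box within 0.06 rad, with grey bezels 12 mm high (tops 62 mm above the bench).
- wide_unit: Unit of the wide rocker: grey bezel 74 x 58 x 12 mm; origin at the centre of its underside, on the box's lid (z = 50 mm), x as the box's x; the pivot is 13 mm above the origin.
- narrow_unit: Unit of the narrow rocker: grey bezel 74 x 34 x 12 mm; origin at the centre of its underside, on the box's lid, x as the box's x; the pivot is 13 mm above the origin.
- jog_unit: Unit of the flat round button: grey bezel 66 x 66 x 12 mm with the button in it; origin at the centre of its underside, on the box's lid.
- wide (a joint): Wide rocker: dark grey V-shaped paddle 44 mm wide, 60 mm long, pivoting about its unit's y at its middle. rad: 0 = off, the near half level and the far (+x) half raised 0.40 rad, its end 11 mm up; 0.40 = on, far half level, at a hard stop. Starts at 0 to 0.05. Push the raised half straight down: steady friction of 3 to 6 N; it stays where it is left.
- wide_pad (a point): Point to press on the wide rocker: on the upper face of its +x (raised) half, 19 mm from the pivot, on its centre line. It moves with the paddle: 73 mm above the bench when off, 66 mm when on. Its axes turn with the paddle; at 0 rad they are the unit's.
- narrow (a joint): Narrow rocker: dark grey V-shaped paddle 20 mm wide, 60 mm long, pivoting about its unit's y at its middle. rad: 0 = off, the near half level and the far (+x) half raised 0.40 rad, its end 11 mm up; 0.40 = on, far half level, at a hard stop. Starts at 0 to 0.05. Push the raised half straight down: steady friction of 3 to 6 N; it stays where it is left.
- narrow_pad (a point): Point to press on the narrow rocker: on the upper face of its +x (raised) half, 19 mm from the pivot, on its centre line. It moves with the paddle: 73 mm above the bench when off, 66 mm when on. Its axes turn with the paddle; at 0 rad they are the unit's.
- jog (a joint): Flat round button (dark grey, 40 mm across, standing 11 mm above its bezel). m, 0 = up, 0.007 = fully down. Spring return: starts to move at about 2 N, fully down at about 6 N; it comes up again when let go.
- jog_top (a point): Centre of the upper face of the flat round button, 73 mm above the bench when up; moves with it.
- palm (a joint): Tall mushroom button, not to be pushed (dark grey domed head 60 mm across on a 24 mm stem, in a 66 x 66 mm bezel). m, 0 = up, 0.006 = fully down, spring return.
- palm_top (a point): Top centre of the mushroom head, 99 mm above the bench.
- jar_left: Loose amber glass jar with set wax, 72 mm across, 88 mm high, left (+y) of the box; origin at the centre of its underside. Leave it where it stands.
- jar_right: The same kind of jar, right (-y) of the box; origin at the centre of its underside. Leave it where it stands.
- tin_lid: Loose plain metal tin lid lying beyond the box, 76 mm across, 13 mm high; origin at the centre of its underside. Leave it where it lies.

How it is judged:
By the outcome, as a careful person would: the job done as asked, in the order asked, and still so for the second after the job is handed in, while the arm keeps its last pose, push and grip.
It also fails if it takes over 48 s, if anything falls off the work surface, if the arm or the gripper's body presses on something with over 40 N, if the wrist force passes 120 N, or if a joint passes its speed limit or range.

## Working session

There is one attempt and no reset: what is moved stays moved. The work goes in short steps, Python scripts to look and compute and a tool call to move; the robot and the scene stay as the last step left them, time stands still between calls to the robot, and variables do not carry over. Pictures are saved under pics/ and viewed, at most 10 in all, crops included, and the job is handed in when it is done.

Besides the shell and the picture viewer there is one more tool, called after "Call:" as name(argument=value, ...), one argument or row to a line, values as JSON. play_rows: Moves the arm, as the interface text tells. Its arguments: {"type":"object","properties":{"rows":{"type":"array","items":{"type":"array"}},"grip_force":{"type":"number"}},"required":["rows"]}

```bash
ls; mkdir -p pics; cat > h.py <<'E'
from station import *
import numpy as np, cv2
from scipy.spatial.transform import Rotation as R
def cam(n):
    c=get_calibration(n); f=192/np.tan(np.radians(c["vfov"])/2); a=np.array(c["attitude"],float)
    M=R.from_quat(a).as_matrix() if a.size==4 else (a.reshape(3,3) if a.size==9 else R.from_rotvec(a).as_matrix())
    return f,c["cx"],c["cy"],np.array(c["xyz"]),M
def ray(C,u,v,z):
    f,cx,cy,p,M=C; d=M@np.array([(u-cx)/f,(v-cy)/f,1]); return p+d*(z-p[2])/d[2]
def cloud(C,D):
    f,cx,cy,p,M=C; v,u=np.mgrid[:384,:512]
    return np.stack([(u-cx)/f*D,(v-cy)/f*D,D],-1)@M.T+p
E
python3 - <<'E'
from h import *
print(get_calibration("scene"),get_calibration("wrist"))
s=sense();print(s)
for n in("scene","side"):
    C=cam(n);p,D=snapshot(n);np.savez("pics/"+n,p=p,D=D);cv2.imwrite(f"pics/{n}.png",p[:,:,::-1])
    P=cloud(C,D);g=(D>0)
    for lo,hi in((.045,.054),(.057,.066)):
        m=g&(P[...,2]>lo)&(P[...,2]<hi);print(n,lo,m.sum(),P[m].mean(0) if m.any() else 0)
E
```

```text
pics
{'vfov': 45.602599122921745, 'cx': 250.01923321141464, 'cy': 186.4195455607018, 'xyz': array([1.30754346, 0.24399294, 0.76709012]), 'attitude': array([ 0.56017098,  0.72671373, -0.32198876, -0.23327853])} {'vfov': 62.03329748978829, 'cx': 252.2744498230818, 'cy': 194.0027215245271, 'xyz': array([0.20305332, 0.59751279, 0.37269732]), 'attitude': array([0.83798366, 0.51980747, 0.08681512, 0.14158643])}
{'t': 0.0, 'q': array([ 9.30522650e-01,  5.28463630e-01,  1.43391484e+00,  2.54114919e-05,
        1.18138311e+00, -1.78505550e-01]), 'qd': array([-0.0019212 , -0.00043367,  0.00017387, -0.00017496, -0.00016018,
        0.00141476]), 'tau': array([-1.65108704e-04, -4.42366648e+01, -1.78021431e+01, -2.34966792e-04,
        8.41807632e-03, -9.05711772e-06]), 'tcp_pos': array([0.27800316, 0.55898585, 0.23833116]), 'tool_rot': array([ 2.28842791e-01,  9.73462789e-01, -9.90170013e-04, -4.42448044e-04]), 'force': array([-0.64010593,  0.59635203,  0.67180115]), 'ft_torque': array([ 0.01006823, -0.04819163, -0.0433005 ]), 'gripper_force': 0.0, 'finger_gap': 0.9980862055080924}
scene 0.045 4557 [0.59313446 0.08253312 0.04971477]
scene 0.057 2099 [0.56921796 0.08103541 0.06145712]
side 0.045 6332 [0.4900933  0.68237051 0.04931967]
side 0.057 3285 [0.57615475 0.75427997 0.06159628]
```

```bash
python3 -c "
import cv2
a=cv2.imread('pics/scene.png');b=cv2.imread('pics/side.png')
cv2.imwrite('pics/both.png',cv2.resize(cv2.hconcat([a,b]),(800,300)))"
```

```text
(no output)
```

View pics/scene.png

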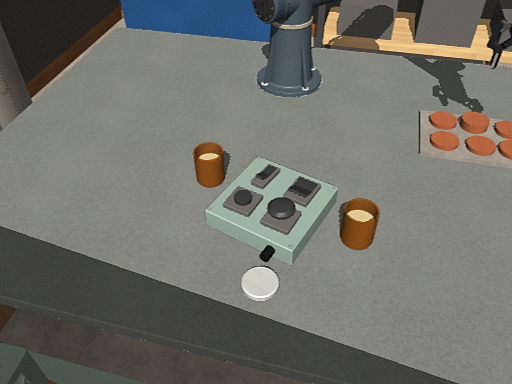

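The scene view shows the box at about (272,205), with the narrow rocker at (265,175), wide rocker (303,190), flat round button (243,200) and mushroom (281,208). The jars are at (209,165) and (359,225), and the lid is at (260,283).

```bash
python3 - <<'E'
from h import *
z=np.load("pics/scene.npz");p,D=z["p"],z["D"];C=cam("scene");P=cloud(C,D)
hsv=cv2.cvtColor(p,cv2.COLOR_RGB2HSV);print(hsv[235,240],hsv[195,255],hsv[175,290])
m=(D>0)&(P[...,2]>.04)&(P[...,2]<.08)
m[:150]=0;m[260:]=0;m[:,:203]=0;m[:,340:]=0
x=P[m&(P[...,2]<.054)]
r=cv2.minAreaRect(x[:,:2].astype(np.float32));print(r)
for u,v,h in((265,175,.066),(303,190,.066),(243,197,.073),(281,205,.095)):print(P[v,u],ray(C,u,v,h))
s=sense();print(R.from_quat(s["tool_rot"]).as_matrix())
f,cx,cy,pc,M=cam("wrist");T=R.from_quat(s["tool_rot"]).as_matrix();print(T.T@(pc-s["tcp_pos"]),T.T@M)
E
```

```text
[ 65  31 158] [ 14  25 112] [ 66  30 180]
((0.5814498662948608, 0.03578740358352661), (0.32813960313796997, 0.22290129959583282), 72.60274505615234)
[0.54861358 0.05648941 0.06965991] [0.54463094 0.05550545 0.066     ]
[0.57584839 0.14968138 0.06881348] [0.57290026 0.14930138 0.066     ]
[0.63247518 0.02805213 0.07216512] [0.6332862  0.02831156 0.073     ]
[0.66260414 0.1183941  0.09946765] [0.65828828 0.11755361 0.095     ]
[[-8.95263458e-01  4.45535570e-01 -1.18149970e-03]
 [ 4.45536985e-01  8.95262192e-01 -1.54979764e-03]
 [ 3.67262038e-04 -1.91387902e-03 -9.99998101e-01]]
[ 0.08432149  0.0008151  -0.13432519] [[ 1.12683936e-03 -9.44700431e-01 -3.27932655e-01]
 [ 9.99999275e-01  9.25376472e-04  7.70386818e-04]
 [-4.24323595e-04 -3.27933286e-01  9.44700789e-01]]
```

Call:
play_rows(
  rows=[
    [[0, 0, 0], [-12, -7, 0], 1],
    [[0, 0, 0], [-25, -14, 0], 1],
    [[0, 0, 0], [-25, -14, 0], 1],
    [[0, 0, 0], [-25, -14, 0], 1],
    [[0, 0, 0], [-25, -14, 0], 1],
    [[0, 0, 0], [-25, -14, 0], 1],
    [[0, 0, 0], [-25, -14, 0], 1],
    [[0, 0, 0], [-25, -14, 0], 1],
    [[0, 0, 0], [-25, -14, 0], 1],
    [[0, 0, 0], [-25, -14, 0], 1],
    [[0, 0, 0], [-25, -14, 0], 1],
    [[0, 0, 0], [-25, -14, 0], 1],
  ],
)

```text
t: 1.1
tcp_pos: [0.464, 0.2852, 0.2392]
tool_rot: [0.229, 0.973, -0.0, -0.0]
force: [0.6, 0.3, -0.2]
finger_gap: -0.001
gripper_force: 0.0
```

Call:
play_rows(
  rows=[
    [[0, 0, 0], [-25, -14, 0], 1],
    [[0, 0, 0], [-25, -14, 0], 1],
    [[0, 0, 0], [-25, -14, 0], 1],
    [[0, 0, 0], [-25, -14, 0], 1],
    [[0, 0, 0], [-25, -14, 0], 1],
    [[0, 0, 0], [-25, -14, 0], 1],
    [[0, 0, 0], [-25, -14, 0], 1],
    [[0, 0, 0], [-25, -14, 0], 1],
    [[0, 0, 0], [-12, -7, 0], 1],
    [[0, 0, -5], [0, 0, 0], 1],
    [[0, 0, -4], [0, 0, 0], 1],
    [[0, 0, 0], [0, 0, 0], 1],
  ],
)

```text
t: 2.1
tcp_pos: [0.5997, 0.0859, 0.2389]
tool_rot: [0.152, 0.988, -0.0, -0.001]
force: [-0.1, -0.7, 0.1]
finger_gap: -0.004
gripper_force: 0.0
```

```bash
python3 - <<'E'
from h import *
C=cam("wrist");s=sense();p,D=snapshot("wrist");np.savez("pics/w1",p=p,D=D);cv2.imwrite("pics/w1.png",p[:,:,::-1])
print(s["t"],s["tcp_pos"],s["finger_gap"],np.degrees(np.arctan2(*R.from_quat(s["tool_rot"]).as_matrix()[1::-1,0])),s["force"])
import pickle;pickle.dump(C,open("pics/w1.pkl","wb"))
E
```

```text
2.1 [0.59970529 0.08590164 0.2389096 ] -0.0041241038514085344 162.55432609346525 [-0.10516886 -0.68557157  0.06428424]
```

View pics/w1.png

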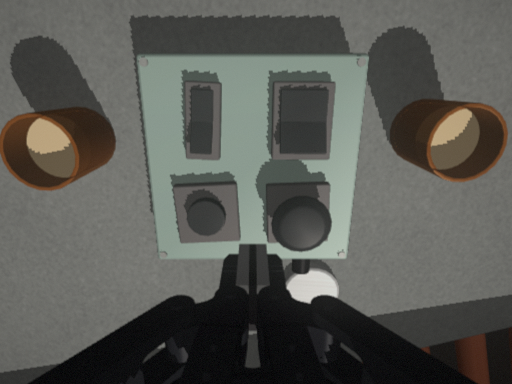

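The wrist view shows the narrow rocker at (203,120), wide rocker (303,120), flat button (206,217) and mushroom (301,222). The mint lid's corners are near (140,55), (367,55), (346,258) and (160,258). Next I'll measure them.

```bash
python3 - <<'E'
from h import *
import pickle
z=np.load("pics/w1.npz");p,D=z["p"],z["D"];C=pickle.load(open("pics/w1.pkl","rb"));P=cloud(C,D)
sc=cam("scene");sz=np.load("pics/scene.npz");PS=cloud(sc,sz["D"])
# bezels: depth band within window
for n,(x0,x1,y0,y1) in dict(narrow=(176,230,72,166),wide=(264,342,72,166),jog=(168,246,176,246),palm=(258,338,178,246)).items():
    W=np.s_[y0:y1,x0:x1];Q=P[W];h=Q[...,2]
    b=((h>.058)&(D[W]>0)).astype(np.uint8)
    lo=((h>.058)&(h<.0635)&(D[W]>0))
    q=Q[b>0][:,:2];r=cv2.minAreaRect((Q[lo][:,:2]*1000).astype(np.float32))
    print(n,"bezel z",np.median(h[lo]).round(4),"rect",np.round(r[0],1),np.round(r[1],1),round(r[2],1))
    hi=(h>.0675)&(D[W]>0)
    print("   high centroid",Q[hi].mean(0).round(4),"max",h.max().round(4),hi.sum())
g=cv2.cvtColor(p,cv2.COLOR_RGB2GRAY)
c=cv2.HoughCircles(cv2.medianBlur(g[176:246,168:246],3),cv2.HOUGH_GRADIENT,1,50,param1=60,param2=12,minRadius=14,maxRadius=26)
if c is not None:
    u,v,rr=c[0][0]+[168,176,0];print("jog",u,v,rr,ray(C,u,v,.073))
hsv=cv2.cvtColor(p,cv2.COLOR_RGB2HSV);m=cv2.inRange(hsv,(55,15,60),(95,120,255));k=max(cv2.findContours(m,0,2)[0],key=cv2.contourArea)
for v in cv2.boxPoints(cv2.minAreaRect(k)):pass
h=cv2.approxPolyDP(cv2.convexHull(k),12,True)[:,0];print(h.tolist());print(np.round([ray(C,*v,.05) for v in h],4))
for u,v in((203,120),(303,120)):
    print([ (P[w,u]*1000).round(1).tolist() for w in range(v-30,v+40,8)])
E
```

```text
narrow bezel z 0.0617 rect [538.8  55.6] [34.  73.9] 69.9
   high centroid [0.5528 0.0509 0.0722] max 0.3734 596
wide bezel z 0.0618 rect [567.6 147.4] [58.6 72.8] 72.6
   high centroid [0.5809 0.1429 0.0722] max 0.3734 1313
jog bezel z 0.0618 rect [630.2  27. ] [66.3 66.3] 75.4
   high centroid [0.6286 0.0286 0.0747] max 0.3734 1124
palm bezel z 0.0617 rect [658.7 118.7] [65.9 66.2] 74.8
   high centroid [0.6525 0.119  0.0957] max 0.3734 2491
jog 205.5 219.5 18.600000381469727 [0.63090721 0.02694604 0.073     ]
[[368, 55], [345, 258], [158, 256], [138, 53]]
[[ 0.5279  0.2223  0.05  ]
 [ 0.7327  0.1571  0.05  ]
 [ 0.666  -0.0473  0.05  ]
 [ 0.4624  0.0186  0.05  ]]
[[511.6, 67.1, 65.2], [518.2, 64.7, 65.9], [524.9, 62.2, 65.3], [531.7, 59.6, 65.1], [538.7, 57.0, 64.5], [545.3, 55.2, 69.2], [552.1, 53.1, 71.7], [558.9, 51.0, 74.4], [566.3, 48.1, 73.2]]
[[539.0, 154.7, 65.0], [545.7, 152.7, 66.5], [552.6, 151.0, 66.6], [559.7, 149.3, 65.7], [567.0, 147.5, 65.0], [573.6, 145.2, 68.8], [580.4, 143.1, 71.3], [587.3, 141.0, 73.3], [597.6, 140.1, 61.7]]
```

Bezel sizes (34x74, 58x73, 66x66 mm), heights (62 mm) and the 220 mm box all match the text. Now I'll move above the wide pad at (585.7, 141.7) mm.

Call:
play_rows(
  rows=[
    [[0, 0, 0], [10, 16, 0], 1],
    [[0, 0, 0], [10, 17, 0], 1],
    [[0, 0, 0], [10, 16, 0], 1],
    [[0, 0, 0], [0, 0, 15], 1],
    [[0, 0, 0], [0, 0, 30], 1],
    [[0, 0, 0], [0, 0, 30], 1],
    [[0, 0, 0], [0, 0, 30], 1],
    [[0, 0, 0], [0, 0, 24], 1],
    [[0, 0, 0], [0, 0, 12], 1],
    [[0, 0, 0], [0, 0, 0], 1],
    [[0, 0, 0], [0, 0, 0], 1],
  ],
)

```text
t: 3.07
tcp_pos: [0.5865, 0.1425, 0.0984]
tool_rot: [0.152, 0.988, -0.0, -0.0]
force: [0.2, -0.6, 0.7]
finger_gap: -0.004
gripper_force: 0.0
```

Call:
play_rows(
  rows=[
    [[0, 0, 0], [0, 0, 8], 1],
    [[0, 0, 0], [0, 0, 4], 1],
    [[0, 0, 0], [0, 0, 3], 1],
    [[0, 0, 0], [0, 0, 2], 1],
    [[0, 0, 0], [0, 0, 2], 1],
    [[0, 0, 0], [0, 0, 2], 1],
    [[0, 0, 0], [0, 0, 1], 1],
    [[0, 0, 0], [0, 0, 1], 1],
    [[0, 0, 0], [0, 0, 0], 1],
    [[0, 0, 0], [0, 0, 0], 1],
  ],
)

```text
t: 3.9
tcp_pos: [0.5865, 0.1424, 0.0753]
tool_rot: [0.152, 0.988, 0.0, -0.0]
force: [1.6, 0.1, 3.4]
finger_gap: -0.002
gripper_force: 1.7
```

Call:
play_rows(
  rows=[
    [[0, 0, 0], [0, 0, 1], 1],
    [[0, 0, 0], [0, 0, 0], 1],
    [[0, 0, 0], [0, 0, 0.5], 1],
    [[0, 0, 0], [0, 0, 0], 1],
    [[0, 0, 0], [0, 0, 0.5], 1],
    [[0, 0, 0], [0, 0, 0], 1],
  ],
)

```text
t: 4.4
tcp_pos: [0.5866, 0.1424, 0.074]
tool_rot: [0.152, 0.988, 0.0, 0.0]
force: [0.3, 0.1, 7.5]
finger_gap: -0.002
gripper_force: 4.1
```

Call:
play_rows(
  rows=[
    [[0, 0, 0], [0, 0, 0.5], 1],
    [[0, 0, 0], [0, 0, 0], 1],
    [[0, 0, 0], [0, 0, 0.5], 1],
    [[0, 0, 0], [0, 0, 0], 1],
    [[0, 0, 0], [0, 0, 0], 1],
  ],
)

```text
t: 4.82
tcp_pos: [0.5866, 0.1424, 0.074]
tool_rot: [0.152, 0.988, 0.0, 0.0]
force: [0.2, -1.1, 13.3]
finger_gap: 0.001
gripper_force: 6.7
```

Call:
play_rows(
  rows=[
    [[0, 0, 0], [0, 0, -6], 1],
    [[0, 0, 0], [0, 0, -20], 1],
    [[0, 0, 0], [0, 0, -20], 1],
    [[0, 0, 0], [0, -14, 0], 1],
    [[0, 0, 0], [0, -28, 0], 1],
    [[0, 0, 0], [0, -28, 0], 1],
    [[0, 0, 0], [0.6, -20, 0], 1],
    [[0, 0, 0], [0, -8, 0], 1],
    [[0, 0, 0], [0, 0, 12], 1],
    [[0, 0, 0], [0, 0, 8], 1],
    [[0, 0, 0], [0, 0, 0], 1],
    [[0, 0, 0], [0, 0, 0], 1],
  ],
)

```text
t: 5.82
tcp_pos: [0.5554, 0.0495, 0.0972]
tool_rot: [0.152, 0.988, 0.0, -0.002]
force: [-0.1, -0.5, -0.3]
finger_gap: -0.001
gripper_force: 0.0
```

```bash
python3 - <<'E'
from h import *
s=sense();print(s["tcp_pos"],s["force"])
C=cam("wrist");p,D=snapshot("wrist");cv2.imwrite("pics/w2.png",p[:,:,::-1])
p,D=snapshot("scene");cv2.imwrite("pics/s2.png",cv2.resize(p[140:270,190:350,::-1],None,fx=4,fy=4,interpolation=2))
E
```

```text
[0.55544257 0.04949222 0.09717986] [-0.09047733 -0.49827325 -0.27820303]
```

View pics/s2.png

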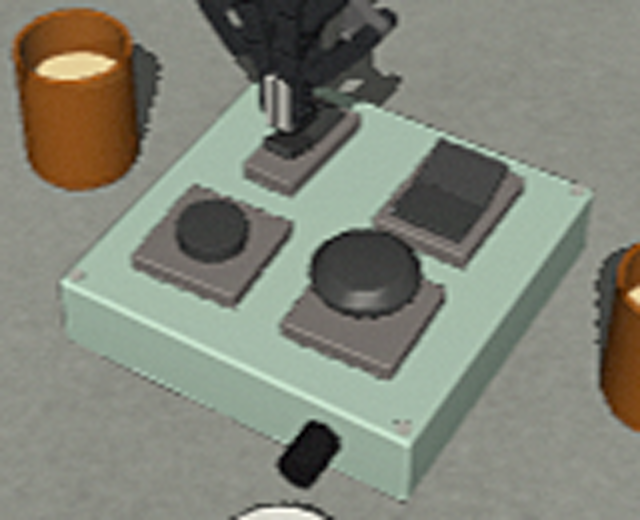

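View pics/w2.png

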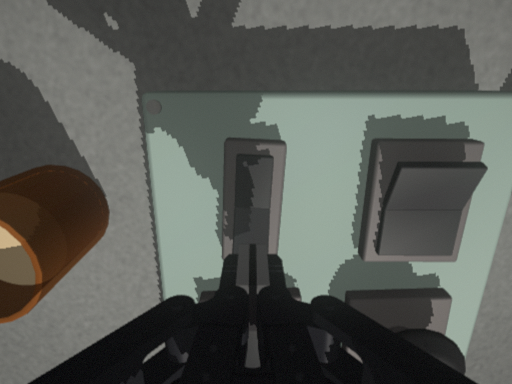

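The wide rocker is on: its near half stands up at (430,185) in the wrist view. The fingers are lined up over the narrow rocker at (252,250).

Call:
play_rows(
  rows=[
    [[0, 0, 0], [-1, 0, 7], 1],
    [[0, 0, 0], [0, 0, 4], 1],
    [[0, 0, 0], [0, 0, 3], 1],
    [[0, 0, 0], [0, 0, 2], 1],
    [[0, 0, 0], [0, 0, 2], 1],
    [[0, 0, 0], [0, 0, 2], 1],
    [[0, 0, 0], [0, 0, 1], 1],
    [[0, 0, 0], [0, 0, 1], 1],
    [[0, 0, 0], [0, 0, 1], 1],
    [[0, 0, 0], [0, 0, 1], 1],
    [[0, 0, 0], [0, 0, 0], 1],
    [[0, 0, 0], [0, 0, 0], 1],
  ],
)

```text
t: 6.92
tcp_pos: [0.5572, 0.0487, 0.0742]
tool_rot: [0.152, 0.988, 0.0, -0.0]
force: [1.4, -0.6, 3.2]
finger_gap: -0.001
gripper_force: 1.6
```

Call:
play_rows(
  rows=[
    [[0, 0, 0], [0, 0, 0.5], 1],
    [[0, 0, 0], [0, 0, 0], 1],
    [[0, 0, 0], [0, 0, 0.5], 1],
    [[0, 0, 0], [0, 0, 0], 1],
    [[0, 0, 0], [0, 0, 0], 1],
  ],
)

```text
t: 7.33
tcp_pos: [0.5572, 0.0487, 0.074]
tool_rot: [0.152, 0.988, -0.0, -0.0]
force: [1.3, -0.6, 9.1]
finger_gap: -0.003
gripper_force: 4.3
```

Call:
play_rows(
  rows=[
    [[0, 0, 0], [0, 0, 0.8], 1],
    [[0, 0, 0], [0, 0, 0], 1],
    [[0, 0, 0], [0, 0, 0], 1],
  ],
)

```text
t: 7.58
tcp_pos: [0.5573, 0.0487, 0.074]
tool_rot: [0.152, 0.988, -0.0, 0.0]
force: [0.2, -1.0, 13.3]
finger_gap: -0.001
gripper_force: 6.8
```

Call:
play_rows(
  rows=[
    [[0, 0, 0], [0, 0, -6], 1],
    [[0, 0, 0], [0, 0, -20], 1],
    [[0, 0, 0], [0, 0, -20], 1],
    [[0, 0, 0], [-12, 0, 0], 1],
    [[0, 0, 0], [-24, 0, 0], 1],
    [[0, 0, 0], [-24, 1, 0], 1],
    [[0, 0, 0], [-12, 0, 0], 1],
    [[0, 0, 0], [-4.5, 0, 0], 1],
    [[0, 0, 0], [0, 0, 12], 1],
    [[0, 0, 0], [0, 0, 4], 1],
    [[0, 0, 0], [0, 0, 0], 1],
    [[0, 0, 0], [0, 0, 0], 1],
  ],
)

```text
t: 8.58
tcp_pos: [0.6285, 0.0273, 0.1012]
tool_rot: [0.152, 0.988, -0.0, -0.002]
force: [0.5, 0.4, 0.5]
finger_gap: -0.004
gripper_force: 0.0
```

```bash
python3 - <<'E'
from h import *
s=sense();print(s["t"],s["tcp_pos"],s["force"])
p,D=snapshot("wrist");cv2.imwrite("pics/w3.png",p[:,:,::-1])
p,D=snapshot("scene");cv2.imwrite("pics/s3.png",cv2.resize(p[130:270,190:350,::-1],None,fx=4,fy=4,interpolation=2))
E
```

```text
8.5833 [0.62845704 0.02728236 0.1011772 ] [0.47609755 0.35444078 0.54063553]
```

View pics/s3.png

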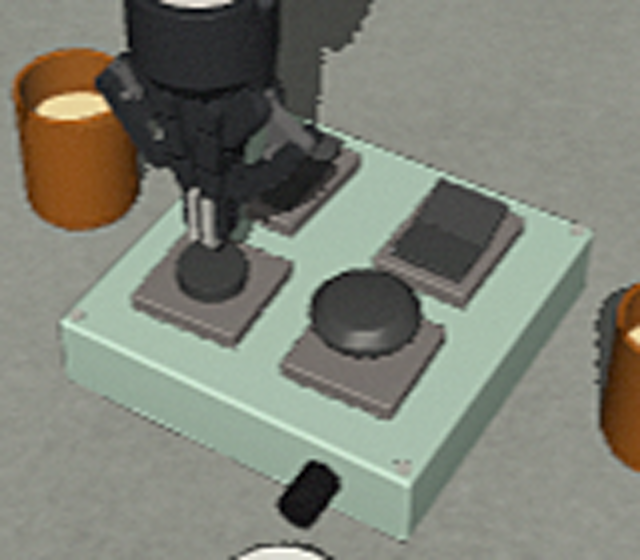

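View pics/w3.png

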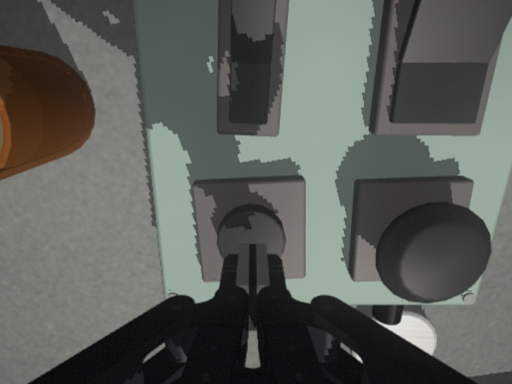

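Both rockers are on, and the fingers are over the flat button at (250,235). I'll press it now.

Call:
play_rows(
  rows=[
    [[0, 0, 0], [-2, 0, 8], 1],
    [[0, 0, 0], [0, 0, 6], 1],
    [[0, 0, 0], [0, 0, 4], 1],
    [[0, 0, 0], [0, 0, 2], 1],
    [[0, 0, 0], [0, 0, 2], 1],
    [[0, 0, 0], [0, 0, 2], 1],
    [[0, 0, 0], [0, 0, 2], 1],
    [[0, 0, 0], [0, 0, 1], 1],
    [[0, 0, 0], [0, 0, 1], 1],
    [[0, 0, 0], [0, 0, 1], 1],
    [[0, 0, 0], [0, 0, 0], 1],
    [[0, 0, 0], [0, 0, 0], 1],
  ],
)

```text
t: 9.68
tcp_pos: [0.6321, 0.0261, 0.0741]
tool_rot: [0.152, 0.988, -0.0, -0.0]
force: [-4.0, -0.0, 5.9]
finger_gap: -0.003
gripper_force: 3.1
```

Call:
play_rows(
  rows=[
    [[0, 0, 0], [0, 0, 0.5], 1],
    [[0, 0, 0], [0, 0, 0], 1],
    [[0, 0, 0], [0, 0, 0], 1],
  ],
)

```text
t: 9.93
tcp_pos: [0.6321, 0.0261, 0.0741]
tool_rot: [0.152, 0.988, -0.0, -0.0]
force: [-4.7, 0.4, 9.3]
finger_gap: 0.002
gripper_force: 4.3
```

Call:
play_rows(
  rows=[
    [[0, 0, 0], [0, 0, 0.5], 1],
    [[0, 0, 0], [0, 0, 0.4], 1],
    [[0, 0, 0], [0, 0, 0], 1],
    [[0, 0, 0], [0, 0, 0], 1],
    [[0, 0, 0], [0, 0, 0], 1],
  ],
)

```text
t: 10.35
tcp_pos: [0.6321, 0.0262, 0.074]
tool_rot: [0.152, 0.988, -0.0, -0.0]
force: [-5.6, 0.7, 13.2]
finger_gap: -0.002
gripper_force: 6.4
```

```bash
python3 - <<'E'
from h import *
p,D=snapshot("scene")
z=np.load("pics/scene.npz")["p"].astype(int);d=np.abs(p.astype(int)-z).sum(2)
print("lid/jarR/jarL diff",d[262:302,238:282].mean(),d[195:250,340:380].mean(),d[145:187,193:212].mean())
cv2.imwrite("pics/s4.png",cv2.resize(p[130:310,190:390,::-1],None,fx=3,fy=3,interpolation=2))
s=sense();print(s["tcp_pos"],s["force"])
E
```

```text
lid/jarR/jarL diff 28.182954545454546 18.020454545454545 17.581453634085214
[0.63212329 0.02613641 0.07397765] [-5.02489136  0.20373173 12.56978785]
```

View pics/s4.png

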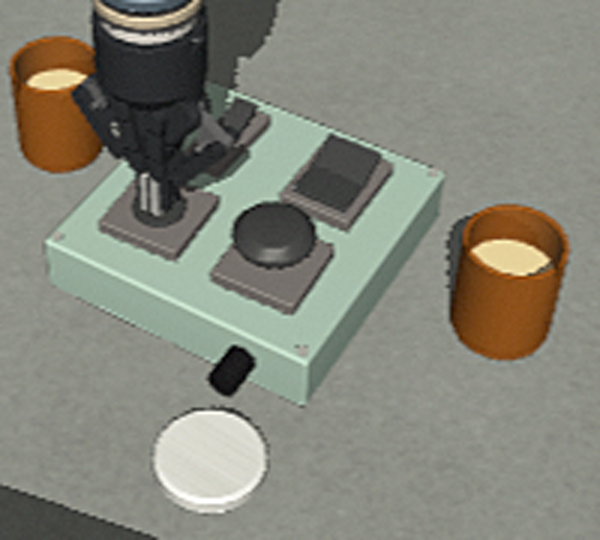

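The flat button is pressed down flush at (157,205), both rockers have their near halves raised ((240,115) and (350,155)), and the jars and lid stand where they were.

```bash
python3 -c "
from station import *
print(sign_off())"
```

```text
the job is handed in; nothing more can be done
None
```

The job is handed in at about 10 s: the wide rocker was pressed fully down first, then the narrow rocker, and the flat round button is held at its stop with about 13 N; the mushroom button was not pushed, and the jars and tin lid were not touched.

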